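Close up the gauge kit case

ROBOT

A 7-joint arm with a two-finger parallel gripper is mounted at the origin on the work surface; the furniture and walls round the work are solid. World frame = base frame: x ahead of the robot, y to its left, z up, the work surface at z = 0. Lengths are in m, angles in degrees, forces in N, time in s.
With the tool pointing down it reaches from about 0.425 to 0.875 m from the base axis. Payload 4.7 kg.
Tool frame: the origin (TCP) lies at the very end of the fingers, on their centre line; the grasp point (between the pads) lies 19 mm behind it; z points along the fingers, y is the line along which they close (so a half turn about z gives the same grasp; the last joint's range is limited). The gripper opens to 87 mm and grips with 3 to 60 N. Pads are 19 mm wide; open, the fingers measure 117 mm over their backs; the gripper's body (75 mm by 190 mm) begins 51 mm behind the grasp point.
Start: joints at [-73.104, 18.392, -4.016, 83.108, 1.295, 78.541, -3.26], TCP at [0.18, 0.625, 0.223] pointing down, gripper open.
Joint ranges: [-163.93, 163.93], [-17.29, 119.83], [-79.2, 71.16], [3.27, 140.29], [-89.18, 269.18], [5.43, 117.66], [-154.24, 154.24]. Speed limits (degrees/s): [147.25, 147.25, 180, 180, 180, 180, 180].

INTERFACE

Orientations are given as [roll, pitch, yaw] about the fixed x, y, z axes, in that order (R = Rz(yaw) Ry(pitch) Rx(roll)).
In Python, from cell import get_obs, read_camera, sign_off, silhouettes gives the robot as it stands.
- The arm moves only by the tool play_rows, never from a script. Its argument "steps" is a list that holds one entry, the list of rows, each a list of 7 numbers: the shift along the tool's x, y, z in m, then the turn, a rotation vector about the tool's x, y, z in rad, then the finger opening in m, from 0 to 0.087. A call has 1 to 12 rows; each row shifts and turns the commanded pose from where the row before left it, along the tool's axes as they then stand; what a row does not reach is not made up. A row lasts 1/10 s, in which the tool goes at most 50 mm and 8.59 degrees, less where a joint would pass 70% of its speed; a pose out of reach is approached as far as the arm can. A call is refused whole if a number of a shift passes 0.05 or a number of a turn 0.15, either way. A call with a gripper value outside its range is refused whole. The fingers move at their own pace and stop on an object; "force" is the grip in N (left out, the last holds). Time passes only in rows, so rows that do not move let the fingers close. It gives the time, the measured TCP pose, the force, the opening and the grip force at its end, in the units of the state.
- get_obs(): the state, without advancing time (a new reading comes with each control period).
- read_camera(name): name is "scene" or "top"; returns a dict with "frame" (400x640x3 uint8, red, green, blue), "intrinsics" (3x3 intrinsics, pixels), "view" (4x4, takes a point from world to camera coordinates). Camera axes: x right, y up, looking along -z (the intrinsics and any distortion apply to the point x, -y, -z); pixel columns grow to the right and rows downward; lengths in m; the calibration is good to about 2 mm. A picture is of the moment at which its call begins. There is no depth.
- sign_off(): hands the job in; it is judged then, once.
Trained networks look in the newest picture that a camera, given by its name, has taken for a name from the list of things; names that differ only in an ending like _2 or _b are one class to them, and where a whole thing is asked for, a point or a joint stands for the part that bears it (a point fixed in the world has none). Each returns a list of dicts, best first, with "p" (0 to 1); they miss things now and then, are a little off and sometimes report something else, mostly with a low value. They report only what shows in the picture. A call takes as long as a camera call. They do not tell look-alikes from the thing itself.
- silhouettes(camera, name): "pixels" (400x640 bool, what is visible of it) and "extent" ([left, top, right, bottom] in pixels, round what is visible of it).
The state is a dict: "time_s": time; "qpos": joint angles; "joint_velocities": joint speeds; "effort": joint torques, N m; "tool_pos": TCP position; "tool_rot": TCP orientation; "force": force on the tool from outside, world axes, zero at the start; "wrist_torque": the same for the moment, N m; "grip_width": finger opening in m; "grasp_force": force on a finger pad.
Only numpy, scipy, OpenCV 4.12 (cv2) and the standard library are available. Lean on these libraries where they do the work, as an engineer would, in place of code of your own. Each camera call takes 0.05 s, during which the arm holds its last target. There are 200 camera calls.

TASK

Pack up the open kit case: first push the standing metal flap inside it all the way down over the gauge and counter, then swing the open cover over it until the case is fully shut. Only push with the fingertips or the outside of the fingers; do not pinch the flap or the cover between the fingers, pick nothing up, leave the parts in the case and the things around it where they are, and finish clear of everything.

Things in the scene. Friction and masses are not known exactly. Their poses are not given: they have to be found in the camera images.
- kit_case: Plain grey open kit case fixed to the worktop, 130 mm along its x, 190 mm along its y, walls 55 mm high and 4 mm thick, floor 4 mm. Origin: centre of its underside; x and y along its sides, z up; it stands turned by up to 0.35 rad. The flap hinges along its -y wall (the right-hand one seen from the robot), the cover along its +y wall (the left-hand one).
- flap (a joint): Hinge of the thin aluminium retaining flap inside the case: 0 = folded flat over the -y compartment (a little below the rim, on the divider), about 1.57 = standing upright, 1.65 = its outer stop; starts at 1.2 to 1.62. Folding it moves its free edge towards the case's +y and down. A light friction hinge (0.05 N m): it stays at any angle where it is left, so it must be pushed all the way.
- flap_hinge (a point): Point on the flap's hinge axis, in the middle of its length and thickness: 88 mm towards -y from the case's centre and 42.5 mm above the worktop. Its x axis lies along the hinge; y points from the hinge to the flap's free edge; z is the normal of the face that is on top when folded.
- flap_edge (a point): Middle of the flap's free edge, in mid thickness, 94 mm from the hinge axis; same axes as flap_hinge. The flap is 118 mm wide (along x), 4 mm thick, with a 34 mm wide tab that stands 11 mm farther out at its middle.
- cover (a joint): Hinge of the grey cover: 0 = shut on the rim, 1.57 = upright; starts standing open at 1.55 to 1.8. Closing it moves its free edge towards the case's -y and down. A friction hinge (0.24 N m): it stays at any angle where it is left, so it must be pushed all the way. An upright flap blocks it.
- cover_hinge (a point): Point in the middle of the cover's thickness at its hinge edge, mid length: 95 mm towards +y from the case's centre; the hinge axis lies 3 mm below it (shut), 55.5 mm above the worktop. Its x axis lies along the hinge; y points from the free edge to the hinge (away from the panel); z is the normal of the face that is outside, on top when shut.
- cover_edge (a point): Middle of the cover's free edge, in mid thickness, 190 mm from the hinge; same axes as cover_hinge. The cover is a flat panel, 130 mm wide (along x) and 6 mm thick; shut, its top is 61.5 mm above the worktop.
- pin_gauge: Loose steel pin gauge, 13x78x13 mm, lying in the -y compartment under the flap. Leave it there. Origin: centre of its underside.
- tally_counter: Loose hand tally counter, 76x51x25 mm, lying in the -y compartment under the flap. Leave it there. Origin: on its underside.
- connector_1: Loose black two-pin connector, 59 mm long, in the +y compartment near the divider. Leave it there. Origin: centre of its underside.
- connector_2: Loose black two-pin connector, 59 mm long, in the +y compartment nearer the cover's hinge. Leave it there. Origin: centre of its underside.
- qc_stamp: Loose wooden-knobbed stamp, 26x34x64 mm, standing beside the case's -y wall, on the flap's hinge side. Not to be disturbed. Origin: centre of its underside.
- label_roll: Loose roll of white labels, 70x95x30 mm, lying beside the case's +y wall, on the cover's hinge side. Not to be disturbed. Origin: on its underside, under the roll's core.
Mind the look-alikes: they are no part of the job. Of the things shaped like the kit_case, the grey one is meant.

How it is judged (in metres and radians):
On the way, in this order (a step that is already met when the one before it is completed fails the run):
1. the flap is folded flat while the cover still stands open (value of joint flap below 0.08 rad and value of joint cover above 1 rad), for 0.2 s.
2. the cover is fully shut over the folded flap (value of joint flap below 0.08 rad and value of joint cover below 0.04 rad), for 0.2 s.
At the end, for the whole second after the job is handed in: Flap folded to within 0.08 rad of flat, cover shut to within 0.04 rad and at rest, every loose part in the case and thing beside it within 30 mm of where it started (all of step 2 and velocity of joint cover between -0.05 and 0.05 rad/s and distance of each of pin_gauge, tally_counter, connector_1, connector_2, qc_stamp, label_roll from where it was at the start of the episode below 0.03 m); the robot touches nothing.
It fails at once if the cover is swung down while the flap still stands up (value of joint flap above 0.2 rad and value of joint cover below 1 rad).
It fails at once if the flap is pinched between the fingers (z of the grasp point in the frame of flap_edge between -0.005 and 0.005 m and y of the grasp point in the frame of flap_edge between -0.09 and 0.02 m and x of the grasp point in the frame of flap_edge between -0.07 and 0.07 m).
It fails at once if the cover is pinched between the fingers (z of the grasp point in the frame of cover_edge between -0.005 and 0.005 m and y of the grasp point in the frame of cover_edge between -0.015 and 0.185 m and x of the grasp point in the frame of cover_edge between -0.078 and 0.078 m).
It fails at once if a part in the case or a thing beside it is lifted, carried or knocked away by more than 30 mm (distance of any of pin_gauge, tally_counter, connector_1, connector_2, qc_stamp, label_roll from where it was at the start of the episode above 0.03 m).
It also fails if it takes over 53 s, if anything falls off the work surface, if the arm or the gripper's body presses on something with over 40 N, if the wrist force passes 120 N, or if a joint passes its speed limit or range.

## Working session

There is one attempt and no reset: what is moved stays moved. The work goes in short steps, Python scripts to look and compute and a tool call to move; the robot and the scene stay as the last step left them, time stands still between calls to the robot, and variables do not carry over. Pictures are saved under pics/ and viewed, at most 10 in all, crops included, and the job is handed in when it is done.

Besides the shell and the picture viewer there is one more tool, called after "Emit:" as name(argument=value, ...), one argument or row to a line, values as JSON. play_rows: Moves the arm, as the interface text tells. Its arguments: {"type":"object","properties":{"steps":{"type":"array","items":{"type":"array","items":{"type":"array","items":{"type":"number"}}}},"force":{"type":"number"}},"required":["steps"]}

```bash
mkdir -p pics; ls
python3 - <<'E'
from cell import *
import cv2,numpy as np
o=get_obs();print(o['tool_pos'],o['tool_rot'],o['time_s'])
ims=[]
for c in ['scene','top']:
    r=read_camera(c);ims.append(r['frame']);print(c,r['intrinsics'].tolist(),np.round(r['view'],4).tolist(), [k for k in r])
    cv2.imwrite(f'pics/{c}0.png',r['frame'][:,:,::-1])
    for n in ['kit_case','flap','cover','qc_stamp','label_roll','pin_gauge','tally_counter','connector_1']:
        print(n,[(round(float(d['p']),2),[int(v) for v in d['extent']]) for d in silhouettes(c,n)])
E
```

```text
pics
[0.18002342 0.62398004 0.22145242] [-1.79887933e+02  5.94140716e-03  1.63913466e+02] 0.0
scene [[504.76293639791953, 0.0, 318.53532200181877], [0.0, 504.76293639791953, 201.47266468200152], [0.0, 0.0, 1.0]] [[0.5483, -0.8363, 0.0045, -0.1697], [0.6027, 0.3989, 0.6911, -0.3401], [-0.5797, -0.3762, 0.7227, -0.9835], [0.0, 0.0, 0.0, 1.0]] ['frame', 'intrinsics', 'view']
kit_case [(0.94, [211, 168, 302, 242]), (0.83, [351, 143, 453, 285])]
flap [(0.49, [427, 210, 455, 266])]
cover [(0.8, [210, 166, 300, 226]), (0.77, [351, 143, 378, 238])]
qc_stamp [(0.75, [447, 251, 464, 276])]
label_roll [(0.62, [324, 208, 351, 237])]
pin_gauge [(0.67, [423, 249, 430, 263])]
tally_counter [(0.8, [404, 237, 423, 259]), (0.72, [349, 140, 381, 239]), (0.54, [433, 214, 454, 269])]
connector_1 [(0.42, [381, 243, 386, 246])]
top [[386.6182626594202, 0.0, 312.3446062121984], [0.0, 386.6182626594202, 192.45340535101386], [0.0, 0.0, 1.0]] [[0.0026, -0.9998, 0.0221, 0.0574], [0.9981, 0.004, 0.0609, -0.4447], [-0.061, 0.0219, 0.9979, -0.9018], [0.0, 0.0, 0.0, 1.0]] ['frame', 'intrinsics', 'view']
kit_case [(0.96, [192, 194, 281, 255]), (0.7, [351, 150, 450, 220])]
flap [(0.59, [426, 149, 451, 208]), (0.46, [453, 172, 461, 186])]
cover [(0.9, [350, 150, 369, 221]), (0.86, [193, 192, 284, 258])]
qc_stamp [(0.2, [414, 172, 423, 190])]
label_roll [(0.78, [312, 178, 343, 209])]
pin_gauge []
tally_counter [(0.53, [393, 174, 411, 190])]
connector_1 [(0.5, [427, 152, 452, 209])]
```

Run:
```python
import cv2,numpy as np
s=cv2.imread('pics/scene0.png');t=cv2.imread('pics/top0.png')
a=cv2.resize(s[120:300,310:490],(800,800),interpolation=cv2.INTER_CUBIC)[:, :]
a=cv2.resize(s[125:295,320:480],(560,595),interpolation=cv2.INTER_CUBIC)
b=cv2.resize(t[130:240,300:470],(790,511),interpolation=cv2.INTER_CUBIC)
cv2.imwrite('pics/a.png',a);cv2.imwrite('pics/b.png',b)
```

```text
(no output)
```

View pics/scene0.png

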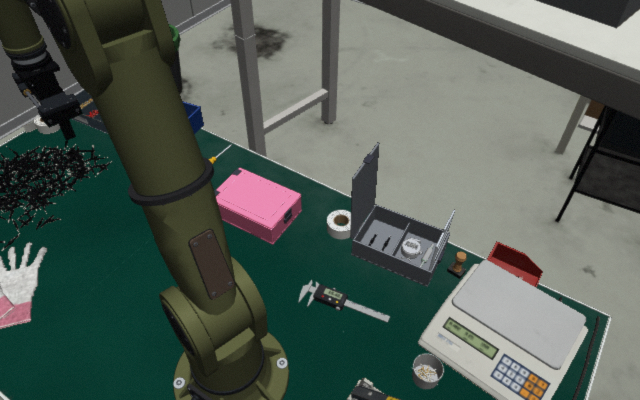

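View pics/a.png

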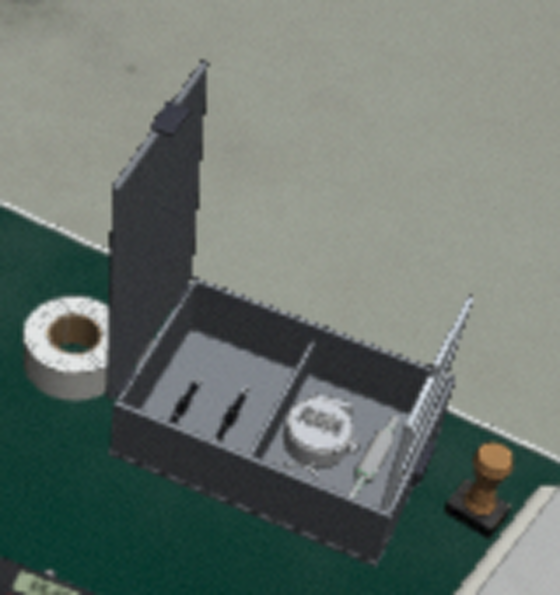

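View pics/b.png

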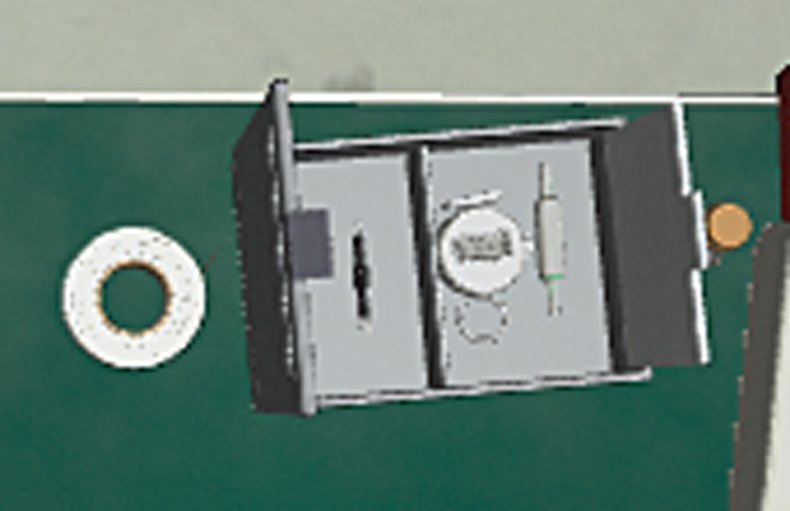

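The grey case, at scene px (351–453, 143–285) and top px (350–450, 150–220), is the one meant. The pink one at scene (211–302, 168–242) is shut and the wrong colour. The crop shows the cover standing open on the left, the flap upright on the right, and the stamp just outside the flap. Next I fit the pose.

```bash
cat > h.py <<'E'
import numpy as np
from scipy.optimize import least_squares
from scipy.spatial.transform import Rotation as R
def proj(c,P):
    q=c['view'][:3,:3]@P+c['view'][:3,3]; K=c['intrinsics']
    return np.array([K[0,0]*q[0]/-q[2]+K[0,2],K[1,1]*-q[1]/-q[2]+K[1,2]])
def flap(x,d,a,n=0): return [x,-.088+d*np.cos(a)-n*np.sin(a),.0425+d*np.sin(a)+n*np.cos(a)]
def cover(x,d,a,n=0): # n offset to outside from hinge axis plane; d distance from hinge
    return [x,.095-d*np.cos(a)+n*np.sin(a),.0555+d*np.sin(a)+n*np.cos(a)]
def w(p,L): return np.array([p[0],p[1],0])+R.from_euler('z',p[2]).as_matrix()@np.array(L)
E
python3 - <<'E'
from h import *
from cell import *
cs={c:read_camera(c) for c in ['scene','top']}
T=lambda u,v:('top',300+u/4.647,130+v/4.647)
S=lambda u,v:('scene',320+u/3.5,125+v/3.5)
f=lambda *L:(lambda p:L)
obs=[(T(650,377),f(-.065,-.095,.055)),(T(310,408),f(-.065,.095,.055)),
(T(622,122),f(.065,-.095,.055)),
(T(682,105),lambda p:flap(.059,.094,p[3])),(T(707,362),lambda p:flap(-.059,.094,p[3])),(T(702,230),lambda p:flap(0,.105,p[3])),
(T(281,85),lambda p:cover(.065,.19,p[4],.003)),(T(308,410),lambda p:cover(-.065,.19,p[4],.003)),
(S(380,562),f(-.065,-.095,0)),(S(112,455),f(-.065,.095,0)),(S(118,404),f(-.065,.095,.055)),(S(390,515),f(-.065,-.095,.055)),
(S(113,185),lambda p:cover(-.065,.19,p[4],.003)),(S(206,64),lambda p:cover(.065,.19,p[4],.003)),(S(470,297),lambda p:flap(.059,.094,p[3]))]
def res(p): return np.concatenate([proj(cs[o[0]],w(p,l(p)))-o[1:] for o,l in obs])
r=least_squares(res,[.6,-.15,0,1.5,1.6],loss='soft_l1')
print(r.x.round(4));print(np.round(res(r.x).reshape(-1,2),1).tolist())
p=r.x
for n,L in dict(hingeF=flap(0,0,0),edgeF=flap(0,.094,p[3]),edgeC=cover(0,.19,p[4],.003),corner=[-.065,-.095,0]).items(): print(n,w(p,L).round(3))
# stamp & roll on known heights
def back(c,u,v,z):
    c=cs[c];Rm=c['view'][:3,:3];o=-Rm.T@c['view'][:3,3];K=c['intrinsics']
    d=Rm.T@np.array([(u-K[0,2])/K[0,0],-(v-K[1,2])/K[1,1],-1]);return o+d*(z-o[2])/d[2]
print('stamp',back(*T(728,225),.06),back(*S(485,510),0),'roll',back(*T(135,297),.03))
E
```

```text
[ 0.4567 -0.1329  0.0835  1.5771  1.6162]
[[1.5, 0.4], [-8.5, 0.5], [1.9, -1.5], [-0.4, -1.0], [-0.0, 0.5], [0.2, -0.1], [-0.2, -1.8], [0.5, 1.2], [-0.6, 1.8], [-0.6, -0.1], [-1.1, -0.3], [0.6, 0.8], [0.2, 0.1], [-0.3, -1.6], [0.4, -0.7]]
hingeF [ 0.464 -0.221  0.042]
edgeF [ 0.464 -0.221  0.136]
edgeC [ 0.448 -0.027  0.245]
corner [ 0.4   -0.233  0.   ]
stamp [ 0.47480563 -0.26735249  0.06      ] [ 0.4806325  -0.27245716  0.        ] roll [0.44021181 0.02041357 0.03      ]
```

```bash
cat >> h.py <<'E'
P=np.array([.4567,-.1329,.0835])
def plan(targets,step=.045,local=True,yaw=None,grip=0):
    """rows from the measured pose through targets (case-local unless local=False); rounded"""
    from cell import get_obs
    o=get_obs();pos=np.array(o['tool_pos']);Q=R.from_euler('xyz',o['tool_rot'],degrees=True);rows=[]
    goal=R.from_euler('xyz',[180,0,np.degrees(P[2])+90],degrees=True) if yaw is None else Q
    for t in targets:
        t=w(P,t) if local else np.array(t)
        n=max(1,int(np.ceil(np.linalg.norm(t-pos)/step)))
        for i in range(n):
            s=Q.inv().apply((t-pos)/(n-i)).round(4)
            rv=(Q.inv()*goal).as_rotvec();m=np.linalg.norm(rv)
            rv=(rv*min(1,.14/m) if m>1e-9 else rv).round(3)
            rows.append([*s.tolist(),*rv.tolist(),grip]);pos=pos+Q.apply(s);Q=Q*R.from_rotvec(rv)
    print(len(rows));print(str(rows).replace(' ',''))
E
python3 - <<'E'
from h import *
a=w(P,[.01,-.125,.32]);print(a)
plan([[.40,.45,.32],[.55,.2,.32],[.58,-.05,.32],a],local=False)
E
```

```text
[ 0.47709053 -0.25663046  0.32      ]
26
[[-0.0371,-0.0153,-0.0139,0.0,-0.0,0.14,0],[-0.0389,-0.0099,-0.0139,0.0,-0.0,0.14,0],[-0.0398,-0.0044,-0.0139,0.0,-0.0,0.14,0],[-0.0401,0.0012,-0.0139,0.0,-0.0,0.14,0],[-0.0395,0.0068,-0.0139,0.0,-0.0,0.14,0],[-0.0382,0.0122,-0.014,0.0,-0.0,0.14,0],[-0.0361,0.0174,-0.0139,0.0,-0.0,0.14,0],[-0.0406,0.0095,-0.0,0.0,-0.0,0.14,0],[-0.0388,0.0151,-0.0,0.0,-0.0,0.087,0],[-0.0374,0.0184,-0.0,0.0,-0.0,-0.0,0],[-0.0374,0.0184,-0.0,0.0,-0.0,-0.0,0],[-0.0373,0.0184,-0.0,0.0,-0.0,-0.0,0],[-0.0374,0.0184,-0.0,0.0,-0.0,-0.0,0],[-0.0373,0.0184,-0.0,0.0,-0.0,-0.0,0],[-0.0419,0.0015,-0.0,0.0,-0.0,-0.0,0],[-0.042,0.0015,-0.0,0.0,-0.0,-0.0,0],[-0.0419,0.0015,-0.0,0.0,-0.0,-0.0,0],[-0.042,0.0015,-0.0,0.0,-0.0,-0.0,0],[-0.0419,0.0016,-0.0,0.0,-0.0,-0.0,0],[-0.042,0.0015,-0.0,0.0,-0.0,-0.0,0],[-0.0329,-0.0199,-0.0,0.0,-0.0,-0.0,0],[-0.0329,-0.0199,-0.0,0.0,-0.0,-0.0,0],[-0.0329,-0.02,-0.0,0.0,-0.0,-0.0,0],[-0.0329,-0.0199,-0.0,0.0,-0.0,-0.0,0],[-0.0329,-0.02,-0.0,0.0,-0.0,-0.0,0],[-0.0329,-0.0199,-0.0001,0.0,-0.0,-0.0,0]]
```

Emit:
play_rows(
  steps=[
    [[-0.037, -0.015, -0.014, 0, 0, 0.14, 0], [-0.039, -0.01, -0.014, 0, 0, 0.14, 0], [-0.04, -0.004, -0.014, 0, 0, 0.14, 0], [-0.04, 0.001, -0.014, 0, 0, 0.14, 0], [-0.04, 0.007, -0.014, 0, 0, 0.14, 0], [-0.038, 0.012, -0.014, 0, 0, 0.14, 0], [-0.036, 0.017, -0.014, 0, 0, 0.14, 0], [-0.041, 0.01, 0, 0, 0, 0.14, 0], [-0.039, 0.015, 0, 0, 0, 0.087, 0], [-0.037, 0.018, 0, 0, 0, 0, 0], [-0.037, 0.018, 0, 0, 0, 0, 0], [-0.037, 0.018, 0, 0, 0, 0, 0]],
  ],
)

```text
time_s: 2.2
tool_pos: [0.5071, 0.2705, 0.3209]
tool_rot: [180.0, -0.0, 94.8]
force: [0.8, 0.5, -0.4]
grip_width: 0.0026
grasp_force: 0.0
```

Emit:
play_rows(
  steps=[
    [[-0.037, 0.018, 0, 0, 0, 0, 0], [-0.037, 0.018, 0, 0, 0, 0, 0], [-0.042, 0.002, 0, 0, 0, 0, 0], [-0.042, 0.002, 0, 0, 0, 0, 0], [-0.042, 0.002, 0, 0, 0, 0, 0], [-0.042, 0.002, 0, 0, 0, 0, 0], [-0.042, 0.002, 0, 0, 0, 0, 0], [-0.042, 0.002, 0, 0, 0, 0, 0]],
  ],
)

```text
time_s: 3.0
tool_pos: [0.5813, -0.0504, 0.3209]
tool_rot: [180.0, -0.0, 94.8]
force: [1.2, -0.9, -0.1]
grip_width: 0.0003
grasp_force: 0.0
```

Run:
```python
from h import *
from cell import *
o=get_obs();print(o['time_s'],o['tool_pos'],o['tool_rot'],o['qpos'],o['force'],o['grip_width'])
plan([[.01,-.127,.30],[.01,-.127,.118]])
```

```text
3.0 [ 0.58129576 -0.05042708  0.32089197] [ 1.79950571e+02 -2.51008064e-02  9.47747046e+01] [-27.28691157   9.13524934  34.11593419  84.96571351  -5.14827992
  87.41771518  11.49358567] [ 1.18758999 -0.87997302 -0.14516064] 0.0002586064518797677
11
[[-0.0331,-0.0202,0.0035,0.001,-0.0,-0.0,0],[-0.0331,-0.0202,0.0035,-0.0,-0.0,-0.0,0],[-0.0332,-0.0202,0.0035,-0.0,-0.0,-0.0,0],[-0.0331,-0.0201,0.0034,-0.0,-0.0,-0.0,0],[-0.0332,-0.0202,0.0035,-0.0,-0.0,-0.0,0],[-0.0331,-0.0201,0.0034,-0.0,-0.0,-0.0,0],[-0.0,0.0,0.0364,-0.0,-0.0,-0.0,0],[-0.0,0.0,0.0364,-0.0,-0.0,-0.0,0],[-0.0,0.0,0.0364,-0.0,-0.0,-0.0,0],[-0.0001,0.0,0.0364,-0.0,-0.0,-0.0,0],[-0.0,0.0,0.0364,-0.0,-0.0,-0.0,0]]
```

Emit:
play_rows(
  steps=[
    [[-0.033, -0.02, 0.0035, 0, 0, 0, 0], [-0.033, -0.02, 0.0035, 0, 0, 0, 0], [-0.033, -0.02, 0.0035, 0, 0, 0, 0], [-0.033, -0.02, 0.0035, 0, 0, 0, 0], [-0.033, -0.02, 0.0035, 0, 0, 0, 0], [-0.033, -0.021, 0.0035, 0, 0, 0, 0], [0, 0, 0.036, 0, 0, 0, 0], [0, 0, 0.036, 0, 0, 0, 0], [0, 0, 0.036, 0, 0, 0, 0], [0, 0, 0.036, 0, 0, 0, 0], [0, 0, 0.036, 0, 0, 0, 0]],
  ],
)

```text
time_s: 4.1
tool_pos: [0.4772, -0.2561, 0.1185]
tool_rot: [179.9, -0.0, 94.8]
force: [0.2, -0.3, -0.3]
grip_width: 0.0008
grasp_force: 0.0
```

Run:
```python
from h import *
from cell import *
import cv2
o=get_obs();print(o['tool_pos'],o['force'])
s=read_camera('scene')['frame'];t=read_camera('top')['frame']
a=cv2.resize(s[100:300,310:510],(400,400),interpolation=3);b=cv2.resize(t[80:280,300:500],(400,400),interpolation=3)
cv2.imwrite('pics/c.png',np.hstack([a,b])[:,:,::-1])
pts=[]
d=.08
for deg in (90,84,78,72,64,56,48,40,32,24,17,11,6,2,0):
    a=np.radians(deg);pts.append([.01,*(np.array(flap(0,d,a,.002))[1:]+[-.0095,-.001 if deg<12 else 0])])
plan(pts)
```

```text
[ 0.47724079 -0.25607849  0.11848452] [ 0.22488051 -0.279994   -0.2701404 ]
15
[[0.023,0.0031,-0.0071,-0.008,-0.003,-0.0,0],[0.0084,-0.0,0.0002,-0.0,-0.0,-0.0,0],[0.0083,-0.0,0.0011,-0.0,-0.0,-0.0,0],[0.0082,-0.0,0.002,-0.0,-0.0,-0.0,0],[0.0104,-0.0,0.0039,-0.0,-0.0,-0.0,0],[0.0098,-0.0,0.0053,-0.0,-0.0,-0.0,0],[0.009,-0.0,0.0067,-0.0,-0.0,-0.0,0],[0.0079,-0.0,0.0078,-0.0,-0.0,-0.0,0],[0.0068,-0.0,0.0089,-0.0,-0.0,-0.0,0],[0.0055,-0.0,0.0097,-0.0,-0.0,-0.0,0],[0.0036,-0.0,0.0091,-0.0,-0.0,-0.0,0],[0.0023,-0.0,0.009,-0.0,-0.0,-0.0,0],[0.0012,-0.0,0.0069,-0.0,-0.0,-0.0,0],[0.0005,-0.0,0.0056,-0.0,-0.0,-0.0,0],[0.0001,-0.0,0.0028,-0.0,-0.0,-0.0,0]]
```

View pics/c.png

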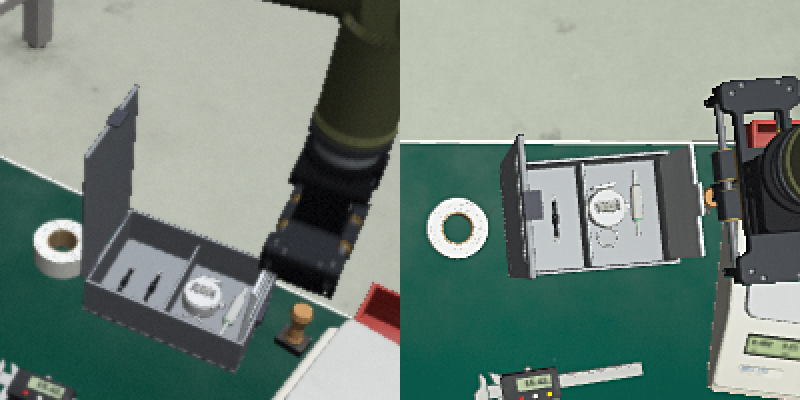

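The gripper now stands outside the flap: in the right half its front is at px (720, 190) and the flap edge at (695, 200). The stamp and case have not moved. Next I push the flap over.

Emit:
play_rows(
  steps=[
    [[0.012, 0.001, -0.004, 0, 0, 0, 0], [0.011, 0.001, -0.003, 0, 0, 0, 0], [0.008, 0, 0, 0, 0, 0, 0], [0.008, 0, 0.001, 0, 0, 0, 0], [0.008, 0, 0.002, 0, 0, 0, 0], [0.01, 0, 0.004, 0, 0, 0, 0], [0.01, 0, 0.005, 0, 0, 0, 0], [0.009, 0, 0.007, 0, 0, 0, 0], [0.008, 0, 0.008, 0, 0, 0, 0], [0.007, 0, 0.009, 0, 0, 0, 0], [0.0055, 0, 0.0095, 0, 0, 0, 0]],
  ],
)

```text
time_s: 5.3
tool_pos: [0.4709, -0.159, 0.0801]
tool_rot: [-180.0, -0.0, 94.8]
force: [0.2, -0.3, -0.6]
grip_width: 0.0006
grasp_force: 0.2
```

Run:
```python
from h import *
from cell import *
o=get_obs();print(o['force'],R.from_euler('z',-P[2]).apply(o['tool_pos']-np.array([*P[:2],0])))
```

```text
[ 0.16675181 -0.33829053 -0.58244055] [ 0.01198499 -0.02719357  0.08007046]
```

Emit:
play_rows(
  steps=[
    [[0.004, 0, 0.01, 0, 0, 0, 0], [0.003, 0, 0.01, 0, 0, 0, 0], [0.001, 0, 0.008, 0, 0, 0, 0], [0, 0, 0.006, 0, 0, 0, 0], [0, 0, 0.003, 0, 0, 0, 0], [0, 0, 0, 0, 0, 0, 0], [0, 0, 0, 0, 0, 0, 0]],
  ],
)

```text
time_s: 6.0
tool_pos: [0.4701, -0.152, 0.0448]
tool_rot: [-179.9, -0.1, 94.7]
force: [-4.0, 2.5, 8.4]
grip_width: 0.0005
grasp_force: 4.6
```

Emit:
play_rows(
  steps=[
    [[0, 0, 0.001, 0, 0, 0, 0], [0, 0, 0, 0, 0, 0, 0], [0, 0, -0.03, 0, 0, 0, 0], [0, 0, -0.045, 0, 0, 0, 0], [0, 0, -0.045, 0, 0, 0, 0], [0, 0, -0.045, 0, 0, 0, 0], [0, 0, -0.045, 0, 0, 0, 0], [0, 0, -0.045, 0, 0, 0, 0], [0, 0, -0.03, 0, 0, 0, 0]],
  ],
)

```text
time_s: 6.9
tool_pos: [0.4712, -0.1527, 0.3316]
tool_rot: [179.7, 0.0, 94.7]
force: [0.5, 0.2, -0.3]
grip_width: 0.0003
grasp_force: 0.0
```

Run:
```python
from h import *
from cell import *
import cv2
s=read_camera('scene')['frame'];t=read_camera('top')['frame']
a=cv2.resize(s[100:300,310:510],(400,400),interpolation=3);b=cv2.resize(t[80:280,300:500],(400,400),interpolation=3)
cv2.imwrite('pics/d.png',np.hstack([a,b])[:,:,::-1])
plan([[.02,.14,.325],[.02,.14,.20]])
```

```text
7
[[0.0404,0.0014,0.0019,0.009,0.001,-0.001,0],[0.0403,0.0014,0.0019,-0.0,0.0,-0.0,0],[0.0404,0.0015,0.0019,-0.0,0.0,-0.0,0],[0.0403,0.0014,0.002,-0.0,0.0,-0.0,0],[0.0,0.0,0.0417,-0.0,0.0,-0.0,0],[0.0,0.0,0.0416,-0.0,0.0,-0.0,0],[0.0,0.0001,0.0417,-0.0,0.0,-0.0,0]]
```

View pics/d.png

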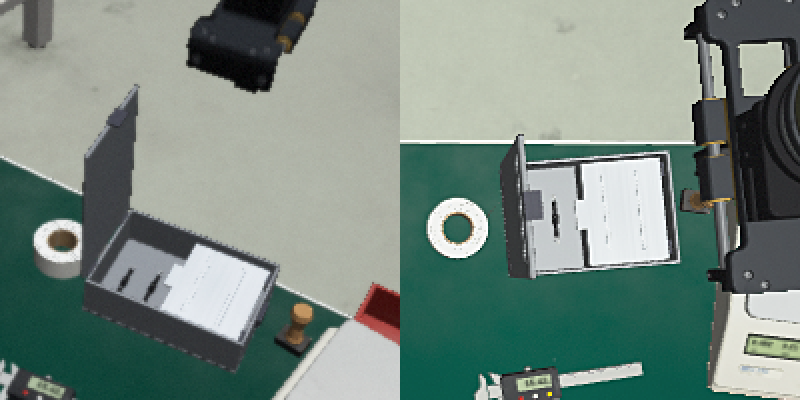

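The flap lies flat, white at px (165–270, 245–340) in the left half and (580–665, 155–270) in the right half. The cover is still up at (110, 180) and the stamp and roll have not moved. Next I cross over the cover to its outer side.

Emit:
play_rows(
  steps=[
    [[0.04, 0.001, 0.002, 0, 0, 0, 0], [0.04, 0.001, 0.002, 0, 0, 0, 0], [0.04, 0.002, 0.002, 0, 0, 0, 0], [0.042, 0.002, 0.002, 0, 0, 0, 0], [0, 0, 0.04, 0, 0, 0, 0], [0, 0, 0.042, 0, 0, 0, 0], [0, 0, 0.042, 0, 0, 0, 0]],
  ],
)

```text
time_s: 7.7
tool_pos: [0.4626, 0.0101, 0.1938]
tool_rot: [180.0, -0.0, 94.8]
force: [1.0, 0.2, -0.6]
grip_width: 0.0005
grasp_force: 0.0
```

Run:
```python
from h import *
from cell import *
o=get_obs();print(o['force'],R.from_euler('z',-P[2]).apply(o['tool_pos']-np.array([*P[:2],0])),o['qpos'].round(0))
pts=[]
d=.15
for deg in (90,82,74,67,60,53,46,40,34,28,22,17,12,8,4,1,0):
    a=np.radians(deg);pts.append([.02,*(np.array(cover(0,d,a,.006))[1:]+[.0095,0])])
plan(pts)
```

```text
[ 1.02120209  0.22144234 -0.55756127] [0.01781624 0.14201311 0.19382701] [-32.  -5.  26. 112.   2.  73.  -2.]
17
[[-0.0315,0.0022,-0.0117,0.0,-0.0,-0.0,0],[-0.0209,-0.0,0.0006,0.0,-0.0,-0.0,0],[-0.0207,-0.0,0.0036,0.0,-0.0,-0.0,0],[-0.0175,-0.0,0.0054,0.0,-0.0,-0.0,0],[-0.0167,-0.0,0.0075,0.0,-0.0,-0.0,0],[-0.0157,-0.0,0.0095,0.0,-0.0,-0.0,0],[-0.0144,-0.0,0.0113,0.0,-0.0,-0.0,0],[-0.0112,-0.0,0.0111,0.0,-0.0,-0.0,0],[-0.0099,-0.0,0.0122,0.0,-0.0,-0.0,0],[-0.0086,-0.0,0.0131,0.0,-0.0,-0.0,0],[-0.0073,-0.0,0.014,0.0,-0.0,-0.0,0],[-0.0048,-0.0,0.0121,0.0,-0.0,-0.0,0],[-0.0038,-0.0,0.0125,0.0,-0.0,-0.0,0],[-0.0022,-0.0,0.0103,0.0,-0.0,-0.0,0],[-0.0015,-0.0,0.0104,0.0,-0.0,-0.0,0],[-0.0007,-0.0,0.0078,0.0,-0.0,-0.0,0],[-0.0001,-0.0,0.0026,0.0,-0.0,-0.0,0]]
```

Emit:
play_rows(
  steps=[
    [[-0.011, 0.001, -0.004, 0, 0, 0, 0], [-0.011, 0.001, -0.004, 0, 0, 0, 0], [-0.01, 0, -0.004, 0, 0, 0, 0], [-0.01, 0, 0, 0, 0, 0, 0], [-0.011, 0, 0.001, 0, 0, 0, 0], [-0.01, 0, 0.002, 0, 0, 0, 0], [-0.01, 0, 0.002, 0, 0, 0, 0], [-0.017, 0, 0.005, 0, 0, 0, 0], [-0.017, 0, 0.007, 0, 0, 0, 0], [-0.016, 0, 0.01, 0, 0, 0, 0], [-0.014, 0, 0.011, 0, 0, 0, 0]],
  ],
)

```text
time_s: 8.8
tool_pos: [0.4762, -0.1276, 0.1696]
tool_rot: [-180.0, 0.0, 94.7]
force: [-0.4, 2.0, 1.1]
grip_width: 0.0004
grasp_force: 0.6
```

Emit:
play_rows(
  steps=[
    [[-0.011, 0, 0.011, 0, 0, 0, 0], [-0.01, 0, 0.012, 0, 0, 0, 0], [-0.009, 0, 0.013, 0, 0, 0, 0], [-0.007, 0, 0.014, 0, 0, 0, 0], [-0.005, 0, 0.012, 0, 0, 0, 0], [-0.004, 0, 0.012, 0, 0, 0, 0], [-0.002, 0, 0.01, 0, 0, 0, 0]],
  ],
)

```text
time_s: 9.5
tool_pos: [0.48, -0.1748, 0.085]
tool_rot: [-180.0, 0.0, 94.7]
force: [-0.7, -0.0, 1.6]
grip_width: 0.0005
grasp_force: 0.4
```

Run:
```python
from h import *
from cell import *
o=get_obs();print(o['force'],R.from_euler('z',-P[2]).apply(o['tool_pos']-np.array([*P[:2],0])))
```

```text
[-0.65206402 -0.00406628  1.63140744] [ 0.01975539 -0.04364977  0.0849802 ]
```

Cover nearly down; press it to z ≈ 0.0605 and hold.

Emit:
play_rows(
  steps=[
    [[-0.002, 0, 0.01, 0, 0, 0, 0], [-0.001, 0, 0.008, 0, 0, 0, 0], [0, 0, 0.004, 0, 0, 0, 0], [0, 0, 0.002, 0, 0, 0, 0], [0, 0, 0.001, 0, 0, 0, 0], [0, 0, 0, 0, 0, 0, 0], [0, 0, 0, 0, 0, 0, 0]],
  ],
)

```text
time_s: 10.2
tool_pos: [0.4804, -0.177, 0.0618]
tool_rot: [-180.0, -0.1, 94.8]
force: [-3.3, -0.1, 5.8]
grip_width: 0.0003
grasp_force: 3.1
```

Emit:
play_rows(
  steps=[
    [[0, 0, 0.001, 0, 0, 0, 0], [0, 0, 0.001, 0, 0, 0, 0], [0, 0, 0, 0, 0, 0, 0], [0, 0, 0, 0, 0, 0, 0]],
  ],
)

```text
time_s: 10.6
tool_pos: [0.4805, -0.177, 0.0616]
tool_rot: [-180.0, -0.1, 94.8]
force: [-8.4, 3.5, 20.9]
grip_width: 0.0006
grasp_force: 10.3
```

Emit:
play_rows(
  steps=[
    [[0, 0, -0.02, 0, 0, 0, 0], [0, 0, -0.045, 0, 0, 0, 0], [0, 0, -0.045, 0, 0, 0, 0], [0, 0, -0.045, 0, 0, 0, 0], [0, 0, -0.045, 0, 0, 0, 0], [0, 0, -0.04, 0, 0, 0, 0], [0, 0, 0, 0, 0, 0, 0]],
  ],
)

```text
time_s: 11.3
tool_pos: [0.4835, -0.178, 0.3052]
tool_rot: [179.4, 0.1, 94.8]
force: [0.2, 0.1, 0.5]
grip_width: 0.0001
grasp_force: 0.0
```

Run:
```python
from h import *
from cell import *
import cv2
cs={c:read_camera(c) for c in('scene','top')}
def mk(n,x0,y0,x1,y1,a):
    f=cs[n]['frame'].copy();im=cv2.resize(f[y0:y1,x0:x1],(400,400),interpolation=3)
    q=np.array([[ (proj(cs[n],w(P,L))-[x0-.5,y0-.5])*2 for L in [cover(.065,0,a,.006),cover(-.065,0,a,.006),cover(-.065,.19,a,.006),cover(.065,.19,a,.006)]]])
    print(n,q.round().tolist());return im
cv2.imwrite('pics/e.png',np.hstack([mk('scene',310,100,510,300,0),mk('top',300,80,500,280,0)])[:,:,::-1])
```

```text
scene [[[133.0, 205.0], [87.0, 278.0], [246.0, 343.0], [284.0, 262.0]]]
top [[[108.0, 163.0], [118.0, 278.0], [286.0, 264.0], [274.0, 150.0]]]
```

View pics/e.png

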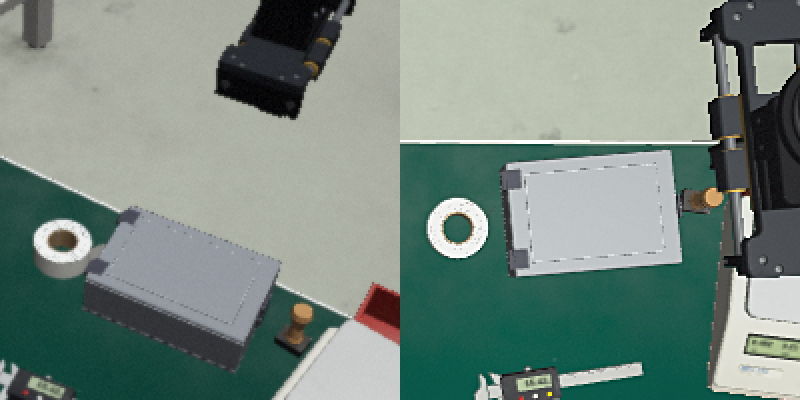

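The cover is shut: its corners sit where I predicted for closed, near (87, 278), (246, 343) and (284, 262) in the left half. The pressing force rose at z = 0.0616, against 0.0615 expected. The roll and stamp have not moved and the gripper is clear.

```bash
python3 -c "
from cell import *
print(sign_off())"
```

```text
the job is handed in; nothing more can be done
None
```

I folded the flap flat, shut the cover over it, backed the arm clear and handed the job in; no verdict came back, but the last pictures and contact heights agree with a fully shut case.

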